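Clamp a board module in the soldering fixture with its torque knob

TASK

Set the circuit-board module on the two rails of the aluminium soldering fixture, square and centred between its jaws, and let go of it. Then turn the black knob clockwise to close the jaw on it; stop at the first click of the knob's slip clutch, which shows that the module is clamped at the set torque, and let go of the knob. Neither squeeze nor force the module, and leave the other things where they are.

Things in the scene. Friction and masses are not known exactly. Their poses are not given: they have to be found in the camera images.
- module: workpiece on the bench: green circuit board on an aluminium heat-spreader plate 54 (x) x 70 (y) x 8 mm (z); 18 mm high with the board's parts, which stay 3 mm or more inside the plate's outline. Origin: centre of the plate's underside. About 90 to 145 g. Pick it up by the plate's two long edges, 54 mm apart. It may go into the fixture either way round
- fixture: soldering fixture, bolted down: aluminium base plate 90 (x) x 196 (y) x 12 mm, fixed jaw at its -y end, jaw sliding along y, knob on a grey round housing at its +y end. Origin: on the bench, under the centre of a clamped module; z up. Both jaws are 62 mm wide in x, highest part 33 mm above the bench; beside and between them only the rails stand above the 12 mm base plate
- rails: the fixture's two fixed steel support rails; origin midway between them on their top level, 20 mm above the bench, right above the fixture's origin, same axes. The rails run along y, 8 mm wide, centred at x = -15 and +15 mm. The module's underside goes here, its 70 mm length along y. The moving jaw's face starts somewhere between y = +39 and +49 mm (not told where)
- fixed_jaw: the fixed dark steel jaw; origin on the bench below the face of its rubber facing, at y = -35 mm in the fixture's frame, same axes; the facing looks to +y. Facing 3.5 mm thick, its top 30 mm above the bench. The moving jaw opposite has the same facing, which gives about 2 mm at full clamping force (about 20 N)
- knob: the black ribbed knob cap: round, 36 mm across, 28 mm high, upright; origin on its axis at its lower edge, 40.5 mm above the bench, at x = 0, y = +98 mm in the fixture's frame; it stays at that height. Turned clockwise seen from above it closes the jaw, 5 mm per radian, against about 0.14 N m of friction (grip it with 20 N or more); the jaw stays put when the knob is let go
- housing (a point): on the knob's axis, at the top of the fixed grey housing, 33 mm above the bench, 58 mm across; axes as the fixture's. From the start to the first click the knob turns about 1.6 to 3.8 rad clockwise in all, so it takes several grasps; turned back by hand it opens the jaw again, so open the fingers before swinging back
- knob_mark (a point): top end of the orange line down the side of the cap, 18 mm from its axis; turns with the cap; x axis outward from the knob's axis, z up. Clutch: once the jaw bears on the module the torque climbs over about 0.7 rad, from 0.14 to 0.24 N m; there the clutch snaps on one notch and the torque falls at once to about zero: a click. Turned on, it climbs again; next click about 0.5 rad later
- collar_mark (a point): inner end of the orange line on the bright collar under the cap (47 mm across, top 39 mm above the bench), 18 mm from the axis; turns with the collar, which drives the jaw; x axis outward, z up. Both marks start at the same angle; under torque the held cap winds up to 0.33 rad ahead, let go it springs back; each click leaves the let-go cap about 30 degrees further clockwise of the collar
- tweezers2: steel tweezers lying on the bench, 15 x 129 x 9 mm, to be left alone; origin: centre of underside
- nippers2: side cutters with blue handles lying on the bench, 48 x 111 x 12 mm, to be left alone; origin: centre of underside
- tip_cleaner: black tip-cleaning pot with brass wool, 72 x 72 x 55 mm, to be left alone; origin: centre of underside
- bin1: small blue open parts bin, 104 x 69 x 47 mm, to be left alone; origin: centre of underside
Things that resemble listed ones, but are neither listed nor needed, are in the scene too. What is shaped like the module but brown, purple or red is not meant.

How it is judged (in metres and radians):
On the way, in this order (a step that is already met when the one before it is completed fails the run):
1. the module lies on the rails between the jaws, square, and is let go (z of module in the frame of fixture between 0.018 and 0.0225 m and x of module in the frame of fixture between -0.008 and 0.008 m and y of module in the frame of fixture between -0.003 and 0.013 m and angle between module's own z axis and vertical below 0.05 rad and contact force between each of the arm, the fingers and module below 0.05 N), for 0.2 s.
2. the knob's clutch has clicked and the knob is let go: the cap stands a click (12 degrees or more) clockwise of the collar (y of knob_mark in the frame of collar_mark below -0.0036 m and contact force between the fingers and knob below 0.05 N), for 0.2 s.
At the end, for the whole second after the job is handed in: the module lies flat on the rails (within 2 mm), within 8 mm of the middle of the jaws sideways, square within 0.05 rad, pressed against the fixed jaw with more than 7 N; the let-go knob cap stands one click clockwise of the collar (12 to 41 degrees); nothing moves and the robot has let go (z of module in the frame of fixture between 0.018 and 0.0225 m and x of module in the frame of fixture between -0.008 and 0.008 m and y of module in the frame of fixture between -0.0025 and 0.0025 m and angle between module's own z axis and vertical below 0.05 rad and angle between the y axis of module and the y axis of fixture, either way round below 0.05 rad and contact force between module and fixed_jaw above 7 N and y of knob_mark in the frame of collar_mark below -0.0036 m and x of knob_mark in the frame of collar_mark above -0.0045 m and linear speed of module below 0.01 m/s); the robot touches nothing.
It fails at once if the clutch is turned on past a second click (the held cap 54 degrees or more clockwise of the collar) (x of knob_mark in the frame of collar_mark below -0.0075 m).
It fails at once if another thing is pushed more than 20 mm (distance of any of tweezers2, nippers2, tip_cleaner, bin1 from where it was at the start of the episode above 0.02 m).
It fails at once if the module is pressed down on the rails with over 30 N (contact force between module and rails above 30 N).
It fails at once if the module is rammed against the fixed jaw with over 40 N (the clutch gives about 20 N) (contact force between module and fixed_jaw above 40 N).
It fails at once if the fingers press on the module with over 100 N in all (50 N a finger) (contact force between the fingers and module above 100 N).
It also fails if it takes over 72 s, if anything falls off the work surface, if the arm or the gripper's body presses on something with over 40 N, if the wrist force passes 120 N, or if a joint passes its speed limit or range.

ROBOT

A 6-joint arm with a two-finger parallel gripper is mounted at the origin on a cart in front of the work surface, level with it; the furniture and walls round the work are solid. World frame = base frame: x ahead of the robot, y to its left, z up, the work surface at z = 0. Lengths are in mm, angles in rad, forces in N, time in s.
With the tool pointing down it reaches from about 350 to 800 mm from the base axis. Payload 7.3 kg.
Tool frame: the origin (TCP) lies between the finger pads; the fingertips stand 17 mm ahead of it and the grasp point (between the pads) lies 2 mm behind it; z points along the fingers, y is the line along which they close (so a half turn about z gives the same grasp; the last joint's range is limited). The gripper opens to 85 mm and grips with 20 to 120 N. Pads are 22 mm wide; open, the fingers measure 114 mm over their backs; the gripper's body (76 mm by 85 mm) begins 54 mm behind the grasp point. The pads swing forward as they close: fully open they stand 13 mm farther back than shut.
Start: joints at [1.116, 0.342, 1.524, -0, 1.275, -0.146], TCP at [159.541, 500.192, 220.822] pointing down, gripper open.
Joint ranges: [-2.53, 2.53], [-0.77, 2.02], [0.04, 2.7], [-1, 4.14], [0.28, 2.66], [-3.11, 3.11]. Speed limits (rad/s): [2.57, 2.57, 3.14, 3.14, 3.14, 3.14].

INTERFACE

Orientations are given as a rotation vector (axis times angle).
In Python, from workcell import env, imaging, workorder, models gives the robot as it stands.
- The arm moves only by the tool move_arm, never from a script. Its argument "series" is a list of rows, each a list of 2 entries, a list of its own where there are three numbers: the shift along the tool's x, y, z in m, then the turn, a rotation vector about the tool's x, y, z in degrees. In form: [[[tx, ty, tz], [ax, ay, az]], ...]. A call has 1 to 10 rows; each row is the pose to reach, as a shift and turn from the pose commanded when the call began, along the tool's axes at that moment; what a row does not reach only later rows make up. A row lasts 1/10 s, in which the tool goes at most 50 mm and 8.59 degrees, less where a joint would pass 70% of its speed; a pose out of reach is approached as far as the arm can. A call with a gripper value outside its range is refused whole. "claw" is the finger opening in m, from 0 to 0.0854, set as the call begins (left out, the last holds). The fingers move at their own pace and stop on an object; "grip_force" is the grip in N (left out, the last holds). Time passes only in rows, so rows that repeat a pose let the fingers close. It gives the time, the measured TCP pose, the force, the opening and the grip force at its end, in the units of the state.
- env.observe(): the state, without advancing time (a new reading comes with each control period).
- imaging.read_camera(name): name is "side" or "top"; returns (picture, depth): 480x640x3 uint8, red, green, blue; 480x640 float32, mm along the optical axis (not along the pixel's ray), 0 where there is no reading.
- imaging.camera_params(name): a dict with "vertical_fov" (degrees; the focal length in pixels is half the picture's height over the tangent of half this angle, whatever the lens; pixels are square), "cx", "cy" (the principal point, pixels), "extrinsics" (4x4, takes a point from camera to world coordinates). Camera axes: x right, y down, z forward; pixel columns grow to the right and rows downward; lengths in mm; the calibration is good to about 2 mm. A picture is of the moment at which its call begins. camera_params takes no time and is no camera call.
- workorder.sign_off(): hands the job in; it is judged then, once.
Trained networks look in the newest picture that a camera, given by its name, has taken for a name from the list of things; names that differ only in an ending like _2 or _b are one class to them, and where a whole thing is asked for, a point or a joint stands for the part that bears it (a point fixed in the world has none). Each returns a list of dicts, best first, with "confidence" (0 to 1); they miss things now and then, are a little off and sometimes report something else, mostly with a low value. They report only what shows in the picture. A call takes as long as a camera call. They do not tell look-alikes from the thing itself.
- models.search_frame(name, camera): "location" ([column, row] in pixels, amid what is visible of it).
The state is a dict: "t": time; "joint_positions": joint angles; "joint_velocities": joint speeds; "effort": joint torques, N m; "tcp_pos": TCP position; "tool_rot": TCP orientation; "wrist_force": force on the tool from outside, world axes, zero at the start; "wrist_torque": the same for the moment, N m; "opening": finger opening in mm; "grasp_force": force on a finger pad.
Only numpy, scipy, OpenCV 4.12 (cv2) and the standard library are available. Lean on these libraries where they do the work, as an engineer would, in place of code of your own. Each camera call takes 0.05 s, during which the arm holds its last target. There are 200 camera calls.

## Working session

There is one attempt and no reset: what is moved stays moved. The work goes in short steps, Python scripts to look and compute and a tool call to move; the robot and the scene stay as the last step left them, time stands still between calls to the robot, and variables do not carry over. Pictures are saved under pics/ and viewed, at most 10 in all, crops included, and the job is handed in when it is done.

Besides the shell and the picture viewer there is one more tool, called after "Request:" by a JSON object that holds its "fn" and its "kwargs". move_arm: Moves the arm, as the interface text tells. Its arguments: {"type":"object","properties":{"series":{"type":"array","items":{"type":"array"}},"claw":{"type":"number"},"grip_force":{"type":"number"}},"required":["series"]}

```bash
mkdir -p pics; cat > h.py <<'E'
import numpy as np, cv2
from workcell import env, imaging, workorder, models
def K(c):
    p=imaging.camera_params(c); f=240/np.tan(np.radians(p["vertical_fov"])/2); return f,p["cx"],p["cy"],np.array(p["extrinsics"],float)
def unproj(c,u,v,d):
    f,cx,cy,T=K(c); u,v,d=map(np.asarray,(u,v,d))
    P=np.stack([(u-cx)/f*d,(v-cy)/f*d,d],-1); return P@T[:3,:3].T+T[:3,3]
def onz(c,u,v,z):
    a=unproj(c,u,v,1.0); o=K(c)[3][:3,3]; r=a-o; return o+r*((z-o[2])/r[...,2:3])
def proj(c,P):
    f,cx,cy,T=K(c); q=(np.asarray(P,float)-T[:3,3])@T[:3,:3]; return np.stack([q[...,0]/q[...,2]*f+cx,q[...,1]/q[...,2]*f+cy],-1)
E
python3 - <<'E'
from h import *
np.set_printoptions(precision=1,suppress=True)
for c in("side","top"):
    im,d=imaging.read_camera(c); np.savez(f"{c}0.npz",im=im,d=d)
    cv2.imwrite(f"pics/{c}0.png",im[:,:,::-1]); print(c,K(c))
    for n in("module","fixture","fixed_jaw","knob","knob_mark","collar_mark"):
        for r in models.search_frame(n,c)[:3]:
            u,v=r["location"]; dd=d[int(v),int(u)]; print(n,np.array([u,v]),round(r["confidence"],2),dd,unproj(c,u,v,dd))
print(env.observe())
E
```

```text
side (np.float64(446.1000688070271), 314.04325317504276, 237.68404433622743, array([[   0.1,   -0.6,    0.8, -277.6],
       [  -1. ,   -0.1,    0.1, -188.2],
       [  -0. ,   -0.8,   -0.6,  768.1],
       [   0. ,    0. ,    0. ,    1. ]]))
module [292.4 317.1] 0.89 977.95996 [347.5 -44.2   8.2]
module [439.1 331.4] 0.82 943.99536 [ 352.  -359.     9.9]
module [431.8 291.5] 0.81 1032.5566 [ 467.2 -350.     9.8]
fixture [265.6 256.1] 0.81 1122.6727 [527.5  57.7  14. ]
fixed_jaw [293.7 263.1] 0.48 1078.8925 [495.3 -20.6  30. ]
fixed_jaw [341.7 238.8] 0.38 1197.0702 [ 640.2 -123.8   -1.3]
knob_mark [244.7 238.2] 0.53 1089.0807 [523.6 104.8  70.3]
collar_mark [244.4 244.3] 0.75 1099.4595 [521.6 106.9  52.1]
top (np.float64(545.4865030498802), 320.5750441771496, 250.55305237682734, array([[  -0. ,   -1. ,    0.1,  398.9],
       [  -1. ,    0. ,   -0. ,  -78.6],
       [   0. ,   -0.1,   -1. , 1210.6],
       [   0. ,    0. ,    0. ,    1. ]]))
module [301.4 337.4] 0.82 1188.5823 [349.3 -42.7   7.8]
module [449.8 331.8] 0.79 1185.7917 [ 354.1 -365.6   14. ]
module [438.9 273.2] 0.72 1208.4741 [ 482.7 -349.8    6. ]
fixture [254.4 263.2] 0.85 1204.4291 [513.7  57.9  10.2]
fixed_jaw [289.8 268. ] 0.71 1184.1196 [499.6 -21.   29.6]
knob [223.8 251.1] 0.77 1149.5925 [535.3 115.6  67.4]
knob_mark [223.5 254.7] 0.83 1146.6952 [527.4 115.9  69.4]
collar_mark [223.7 253.7] 0.86 1145.8236 [529.4 115.3  70.5]
{'t': 0.7, 'joint_positions': array([ 1.1,  0.3,  1.5, -0. ,  1.3, -0.1]), 'joint_velocities': array([-0.,  0.,  0.,  0.,  0., -0.]), 'effort': array([ -0. , -43.3, -24.6,  -0. ,   0. ,   0. ]), 'tcp_pos': array([159.5, 500.2, 220.8]), 'tool_rot': array([0.5, 3.1, 0. ]), 'wrist_force': array([-0.8,  1.3,  0. ]), 'wrist_torque': array([ 0.,  0., -0.]), 'grasp_force': 0.0, 'opening': 85.46474038212106}
```

```bash
python3 - <<'E'
from h import *
t=np.load("top0.npz")["im"][:,:,::-1]; s=np.load("side0.npz")["im"][:,:,::-1]
a=cv2.resize(t[200:400,170:500],(800,485),interpolation=cv2.INTER_CUBIC); cv2.imwrite("pics/t1.png",a)
E
```

```text
(no output)
```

View pics/side0.png

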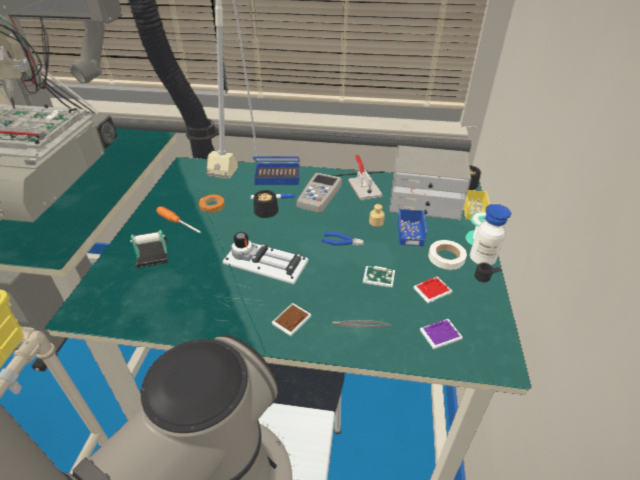

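View pics/t1.png

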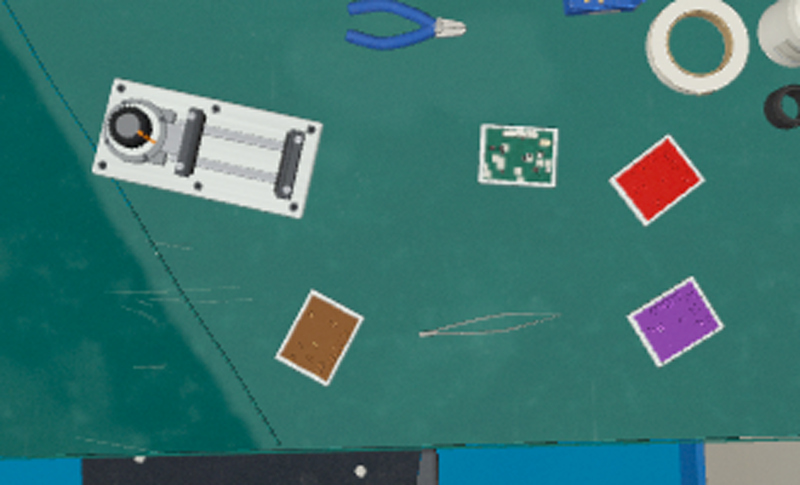

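The top picture (crop coordinates): brown (320,337), green (518,155), red (657,180) and purple (675,320) modules. Only the green one, at top-camera pixel (384,264), fits "green circuit board". The fixture is at (208,148), with its knob at the left end.

```bash
cat > meas.py <<'E'
from h import *
def rect(c,im,cu,cv_,half,z,thr=150):
    m=((im.min(2)>thr)).astype(np.uint8)
    x0,y0=int(cu-half),int(cv_-half); w=np.zeros_like(m); w[max(0,y0):y0+2*half,max(0,x0):x0+2*half]=1; m*=w
    m=cv2.morphologyEx(m,cv2.MORPH_CLOSE,np.ones((5,5)))
    n,l,st,_=cv2.connectedComponentsWithStats(m); k=1+np.argmax(st[1:,4])
    pts=np.argwhere(l==k)[:,::-1].astype(float)
    W=onz(c,pts[:,0],pts[:,1],z)[:,:2].astype(np.float32)
    return cv2.minAreaRect(cv2.convexHull(W)),len(pts)
E
python3 - <<'E'
from meas import *
np.set_printoptions(precision=1,suppress=True)
for c,mu,fu in(("top",(384,264),(256,261)),("side",(379,276),(266,258))):
    z=np.load(c+"0.npz"); im,d=z["im"],z["d"]
    print(c,"module",rect(c,im,*mu,25,8)); print("fixture",rect(c,im,*fu,52,12))
    print("d",d[mu[1]-1:mu[1]+2,mu[0]], unproj(c,*mu,d[mu[1],mu[0]]))
    # depth heights
    v,u=np.mgrid[mu[1]-25:mu[1]+25,mu[0]-30:mu[0]+30]; P=unproj(c,u,v,d[v,u]); h=P[...,2]
    s=P[h>4]; print("module depth",len(s),s.mean(0),np.percentile(h,[5,50,95,99]), cv2.minAreaRect(s[:,:2].astype(np.float32)))
    ku,kv=(224,252) if c=="top" else (242,239)
    v,u=np.mgrid[kv-25:kv+25,ku-25:ku+25]; P=unproj(c,u,v,d[v,u]); s=P[(P[...,2]>60)&(P[...,2]<80)]
    print("knob top",len(s),s.mean(0),np.median(s[:,2]),cv2.minEnclosingCircle(s[:,:2].astype(np.float32)))
t=np.load("top0.npz")["im"][:,:,::-1]; s=np.load("side0.npz")["im"][:,:,::-1]
A=[cv2.resize(x,(400,300),interpolation=cv2.INTER_CUBIC) for x in(t[239:289,350:417],s[250:300,345:412],t[225:300,205:305],s[215:290,215:315])]
cv2.imwrite("pics/c1.png",np.vstack([np.hstack(A[:2]),np.hstack(A[2:])]))
E
```

```text
Traceback (most recent call last):
  File "meas.py", line 8, in rect
    W=onz(c,pts[:,0],pts[:,1],z)[:,:2].astype(np.float32)
      ~~~^^^^^^^^^^^^^^^^^^^^^^^
  File "h.py", line 9, in onz
    a=unproj(c,u,v,1.0); o=K(c)[3][:3,3]; r=a-o; return o+r*((z-o[2])/r[...,2:3])
  File "h.py", line 7, in unproj
    P=np.stack([(u-cx)/f*d,(v-cy)/f*d,d],-1); return P@T[:3,:3].T+T[:3,3]
ValueError: all input arrays must have the same shape
```

```bash
sed -i 's/u,v,d=map(np.asarray,(u,v,d))/u,v,d=np.broadcast_arrays(u,v,d)/' h.py
python3 - <<'E'
from meas import *
np.set_printoptions(precision=1,suppress=True)
for c,mu,fu in(("top",(384,264),(256,261)),("side",(379,276),(266,258))):
    z=np.load(c+"0.npz"); im,d=z["im"],z["d"]
    print(c,"module",rect(c,im,*mu,25,8)); print("fixture",rect(c,im,*fu,52,12))
    v,u=np.mgrid[mu[1]-25:mu[1]+25,mu[0]-30:mu[0]+30]; P=unproj(c,u,v,d[v,u]); h=P[...,2]
    s=P[h>4]; print("module depth",len(s),s.mean(0),np.percentile(h,[5,50,95,99]), cv2.minAreaRect(s[:,:2].astype(np.float32)))
    ku,kv=(224,252) if c=="top" else (242,239)
    v,u=np.mgrid[kv-25:kv+25,ku-25:ku+25]; P=unproj(c,u,v,d[v,u]); s=P[(P[...,2]>60)&(P[...,2]<80)]
    print("knob top",len(s),s.mean(0),np.median(s[:,2]),cv2.minEnclosingCircle(s[:,:2].astype(np.float32)))
t=np.load("top0.npz")["im"][:,:,::-1]; s=np.load("side0.npz")["im"][:,:,::-1]
A=[cv2.resize(x,(400,300),interpolation=cv2.INTER_CUBIC) for x in(t[239:289,350:417],s[250:300,345:412],t[225:300,205:305],s[215:290,215:315])]
cv2.imwrite("pics/c1.png",np.vstack([np.hstack(A[:2]),np.hstack(A[2:])]))
E
```

```text
top module (((506.47332763671875, -226.86439514160156), (69.80927276611328, 53.714454650878906), 85.26753234863281), 431)
fixture (((519.36279296875, 56.37090301513672), (195.06346130371094, 88.99356079101562), 76.42745208740234), 3001)
module depth 891 [ 505.8 -225.8   17.1] [-3.   1.4 11.9 16. ] ((494.0487060546875, -181.96337890625), (131.8191680908203, 248.1083221435547), 14.649431228637695)
knob top 223 [534.3 117.7  67.9] 67.9547192854543 ((534.8972778320312, 118.189453125), 18.113258361816406)
side module (((504.99798583984375, -226.35089111328125), (71.3824234008789, 63.214805603027344), 85.02249908447266), 370)
fixture (((517.4825439453125, 60.283775329589844), (207.21017456054688, 99.64049530029297), 76.32980346679688), 1674)
module depth 526 [ 483.  -226.4   28.5] [-1.7  0.9 10.8 15.9] ((154.89657592773438, -235.238525390625), (860.6952514648438, 127.93525695800781), 2.247788906097412)
knob top 135 [529.8 116.3  67.3] 68.16202826888718 ((533.8012084960938, 115.8799819946289), 19.16975975036621)
```

View pics/c1.png

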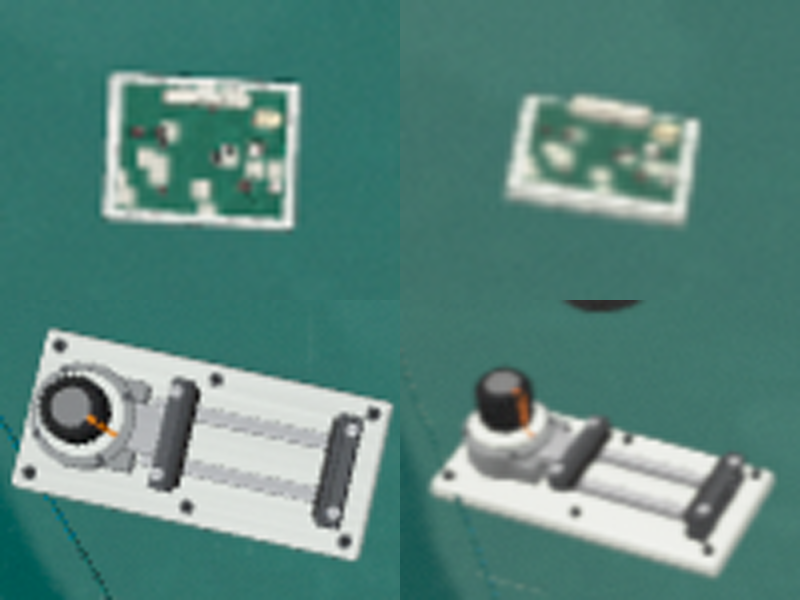

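The crop confirms that the green board with its white plate is the module and shows the knob's orange mark. I'll use the module at (506,-226.7) with its long axis at 85.2°, and the fixture axis at 76.4°. Next I'll refine the fixture and work out the first move.

```bash
cat > go.py <<'E'
from h import *
from scipy.spatial.transform import Rotation as R
def go(*targets):
    s=env.observe(); p=np.array(s["tcp_pos"]); r=R.from_rotvec(s["tool_rot"])
    y=r.as_matrix()[:,1]; print("t",round(s["t"],2),"tcp",p.round(1),"yaw_y",round(np.degrees(np.arctan2(y[1],y[0])),2),"tilt",round(np.degrees(np.arccos(-r.as_matrix()[2,2])),2),"q",np.round(s["joint_positions"],2),"F",np.round(s["wrist_force"],1),"M",np.round(s["wrist_torque"],3),"open",round(s["opening"],1),"gf",round(s["grasp_force"],1))
    for x,yy,z,yaw in targets:
        a=np.radians(yaw); Y=np.array([np.cos(a),np.sin(a),0]); Z=np.array([0,0,-1.]); X=np.cross(Y,Z)
        T=R.from_matrix(np.stack([X,Y,Z],1)); d=r.as_matrix().T@(np.array([x,yy,z])-p)
        print("shift",(d/1000).round(4).tolist(),"turn",np.degrees((r.inv()*T).as_rotvec()).round(2).tolist())
E
python3 - <<'E'
from go import *
np.set_printoptions(precision=1,suppress=True,linewidth=200)
go((400,150,220,20),(506,-226.7,110,-4.73))
# profile along fixture axis
a=np.radians(76.4); yf=np.array([np.cos(a),np.sin(a)]); xf=np.array([np.sin(a),-np.cos(a)]); o=np.array([511.5,22.3])
ys=np.arange(-60,66,2.)
for c in("top","side"):
    g=cv2.cvtColor(np.load(c+"0.npz")["im"],cv2.COLOR_RGB2GRAY)
    L=[]
    for x in(-24,0,24):
        P=np.c_[o+xf*x+ys[:,None]*yf,np.full(len(ys),30)]; q=proj(c,P).astype(np.float32)
        L.append(cv2.remap(g,q[:,0].reshape(-1,1),q[:,1].reshape(-1,1),cv2.INTER_LINEAR).ravel())
    print(c); print(np.c_[ys,np.array(L).T].astype(int).T)
E
```

```text
t 0.7 tcp [159.5 500.2 220.8] yaw_y 72.31 tilt 0.01 q [ 1.1  0.3  1.5 -0.   1.3 -0.1] F [-0.8  1.3  0. ] M [ 0.  0. -0.] open 85.5 gf 0.0
shift [-0.3355, -0.2606, 0.0008] turn [0.01, -0.0, 52.31]
shift [-0.551, -0.5872, 0.1108] turn [0.01, -0.0, 77.04]
top
[[-60 -58 -56 -54 -52 -50 -48 -46 -44 -42 -40 -38 -36 -34 -32 -30 -28 -26 -24 -22 -20 -18 -16 -14 -12 -10  -8  -6  -4  -2   0   2   4   6   8  10  12  14  16  18  20  22  24  26  28  30  32  34  36
   38  40  42  44  46  48  50  52  54  56  58  60  62  64]
 [219 222 222 220 185 116 150 184 183 127  93  80  86 148 224 223 223 223 224 224 224 224 224 224 225 224 223 224 225 224 224 224 225 225 225 224 224 225 225 225 224 225 225 224 225 224 224 225 225
  219  85  45  60  72  94 146 188 188 177 215 223 223 215]
 [222 221 222 221 217  94  86  94  92  84  80  82  72 149 214 222 221 221 222 222 222 222 223 222 222 222 222 222 222 221 221 221 221 222 223 222 222 223 222 222 222 222 221 221 222 223 222 222 220
  186  91  50  62  70  79  91  93  99 133 179 183 182 182]
 [219 221 221 220 179 126 150 188 179 118  90  74  82 152 215 221 221 22
[... 519 characters left out ...]
03 203 202 202 205 208 209 209 207 204 204 205 206 207 207 208 208 205 202 204 205 207 208 207 207 207 207 207 207 204 190 151
   99  60  52  62  71  80  94 122 145 155 153 140 123 114]
 [234 205 149  95  76  71  76  87  92  90  86  82  88 115 143 159 169 173 174 171 164 169 172 172 166 166 170 174 172 168 166 173 175 173 167 166 172 175 172 167 167 172 176 175 172 168 169 156 125
   83  54  54  62  71  76  82  89  98 116 143 175 187 192]
 [112 124 153 172 169 133 123 137 165 155 126  98  94 137 182 210 201 193 200 217 218 206 199 198 210 215 202 197 201 209 215 205 196 201 219 223 207 196 197 209 216 201 167 131 119 144 174 187 190
  171 134  97  73  74  85 104 127 145 161 179 206 217 207]]
```

Request:
{"fn": "move_arm", "kwargs": {"series": [[[-0.336, -0.261, 0], [0, 0, 52.3]], [[-0.336, -0.261, 0], [0, 0, 52.3]], [[-0.336, -0.261, 0], [0, 0, 52.3]], [[-0.336, -0.261, 0], [0, 0, 52.3]], [[-0.336, -0.261, 0], [0, 0, 52.3]], [[-0.336, -0.261, 0], [0, 0, 52.3]], [[-0.336, -0.261, 0], [0, 0, 52.3]], [[-0.4, -0.36, 0.05], [0, 0, 60]], [[-0.551, -0.587, 0.111], [0, 0, 77.04]], [[-0.551, -0.587, 0.111], [0, 0, 77.04]]], "claw": 0.07, "grip_force": 25}}

```text
t: 1.7
tcp_pos: [407.3, 72.7, 184.9]
tool_rot: [2.317, 2.12, 0.002]
wrist_force: [0.7, 1.0, 0.2]
opening: 70.4
grasp_force: 0.0
```

```bash
python3 -c "
from go import *
go((506.5,-226.9,60,-4.73))"
```

```text
t 1.7 tcp [407.3  72.7 184.9] yaw_y -5.08 tilt 0.07 q [-0.01  0.18  1.86  0.    1.1   0.08] F [0.7 1.  0.2] M [-0.017 -0.079 -0.038] open 70.4 gf 0.0
shift [-0.2896, 0.1252, 0.125] turn [0.07, -0.01, -0.35]
```

Request:
{"fn": "move_arm", "kwargs": {"series": [[[-0.29, 0.125, 0.09], [0, 0, 0]], [[-0.29, 0.125, 0.09], [0, 0, 0]], [[-0.29, 0.125, 0.09], [0, 0, 0]], [[-0.29, 0.125, 0.09], [0, 0, 0]], [[-0.29, 0.125, 0.09], [0, 0, 0]], [[-0.29, 0.125, 0.09], [0, 0, 0]], [[-0.29, 0.125, 0.09], [0, 0, 0]], [[-0.29, 0.125, 0.09], [0, 0, 0]], [[-0.29, 0.125, 0.09], [0, 0, 0]], [[-0.29, 0.125, 0.09], [0, 0, 0]]]}}

```text
t: 2.7
tcp_pos: [507.2, -223.7, 95.3]
tool_rot: [-2.31, -2.128, -0.0]
wrist_force: [-0.8, 0.2, -0.4]
opening: 70.2
grasp_force: 0.0
```

```bash
python3 - <<'E'
from go import *
go((506.5,-226.9,30,-4.73))
im,d=imaging.read_camera("side"); 
u,v=proj("side",[506,-227,40]).astype(int); cv2.imwrite("pics/p1.png",cv2.resize(im[v-60:v+60,u-80:u+80,::-1],(800,600),interpolation=cv2.INTER_CUBIC)); print(u,v)
E
```

```text
t 2.7 tcp [ 507.2 -223.7   95.3] yaw_y -4.69 tilt 0.02 q [-0.55  0.52  1.61  0.    1.01 -0.47] F [-0.8  0.2 -0.4] M [ 0.013  0.021 -0.019] open 70.2 gf 0.0
shift [-0.0033, -0.0004, 0.0653] turn [-0.01, -0.02, 0.04]
380 265
```

View pics/p1.png

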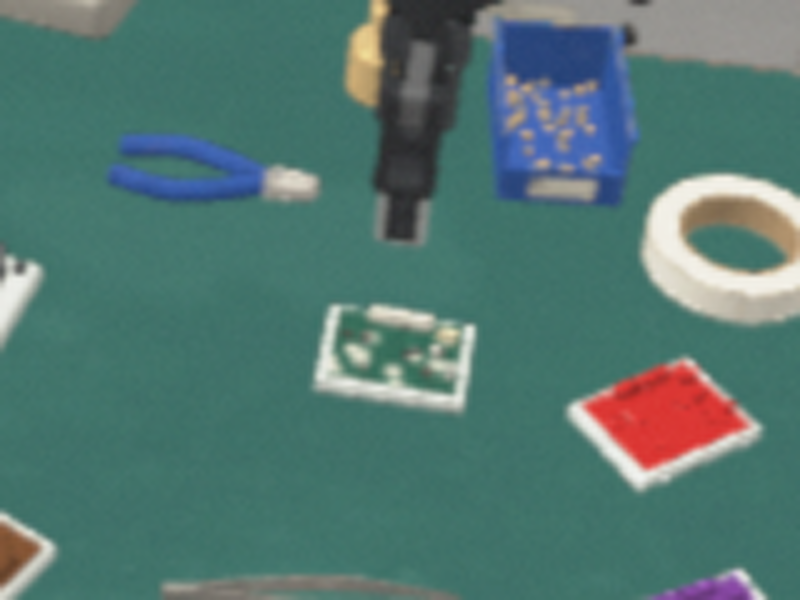

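The near fingertip ends at crop (403,242), which is pixel (380.6,253.4), above the module. I'll compute its height.

```bash
python3 -c "
from h import *
for z in(60,70,80,90,100): print(z,onz('side',380.6,253.4,z).round(1))
m,d=imaging.read_camera('side');
for v in (243,246,248,250,252): print(v,d[v,380],unproj('side',380,v,d[v,380]).round(1))
"
```

```text
60 [ 526.3 -225.7   60. ]
70 [ 514.9 -225.2   70. ]
80 [ 503.5 -224.7   80. ]
90 [ 492.2 -224.1   90. ]
100 [ 480.8 -223.6  100. ]
243 0.0 [-277.6 -188.2  768.1]
246 956.7612 [ 458.1 -219.4  140.9]
248 961.999 [ 459.4 -219.9  134.1]
250 966.8749 [ 460.4 -220.5  127.6]
252 970.4965 [ 460.4 -221.   121.9]
```

```bash
python3 -c "
from go import *
np.set_printoptions(precision=1,suppress=True)
go()
m,d=imaging.read_camera('side');
for v in range(225,285,3): print(v,m[v,380],unproj('side',380,v,d[v,380]), d[v,380])
print(proj('side',[[472,-223,78],[460,-223,78],[545,-223,78],[472,-223,100]]))
"
```

```text
t 2.8 tcp [ 507.5 -223.5   95.6] yaw_y -4.65 tilt 0.03 q [-0.6  0.5  1.6  0.   1.  -0.5] F [ 0.6  0.1 -1.4] M [ 0. -0.  0.] open 70.1 gf 0.0
225 [72 72 71] [ 439.1 -213.6  212.4] 897.1763
228 [69 69 68] [ 438.5 -214.3  205.2] 901.18146
231 [54 55 56] [ 442.5 -215.1  194.3] 911.1388
234 [44 47 47] [ 439.4 -215.7  189. ] 912.14655
237 [53 55 56] [ 454.3 -217.   168.9] 936.14355
240 [62 64 66] [ 442.5 -217.3  170.5] 926.11224
243 [47 47 48] [ 441.  -217.9  163.7] 929.2962
246 [48 50 51] [ 461.2 -219.5  138.3] 960.7247
249 [47 50 51] [ 462.5 -220.3  128.6] 967.8293
252 [63 67 67] [ 458.5 -220.9  123.5] 968.0106
255 [ 71 122 112] [ 586.3 -227.5    1.5] 1142.382
258 [ 70 122 111] [ 579.4 -228.1   -2.6] 1139.6917
261 [ 69 121 111] [ 564.6 -228.3    0.6] 1126.4401
264 [ 68 120 110] [ 553.4 -228.7    0.7] 1117.7896
267 [222 221 207] [ 524.5 -228.2   17.4] 1085.2352
270 [111 125 111] [ 522.  -228.9    9.8] 1088.1201
273 [ 55 108  88] [ 512.2 -229.3    9.2] 1081.0625
276 [ 74 105  91] [ 503.4 -229.8    7.7] 1075.2249
279 [122 150 132] [ 488.7 -229.9   12.1] 1061.1974
282 [184 195 181] [ 482.1 -230.4    8.7] 1058.3724
[[379.3 263.2]
 [379.1 266.9]
 [380.4 242.5]
 [380.2 256. ]]
```

Request:
{"fn": "move_arm", "kwargs": {"series": [[[-0.003, -0.001, 0.025], [0, 0, 0]], [[-0.003, -0.001, 0.045], [0, 0, 0]], [[-0.003, -0.001, 0.05], [0, 0, 0]], [[-0.003, -0.001, 0.05], [0, 0, 0]], [[-0.003, -0.001, 0.05], [0, 0, 0]]]}}

```text
t: 3.35
tcp_pos: [506.8, -227.6, 46.0]
tool_rot: [2.31, 2.127, 0.001]
wrist_force: [0.0, -0.1, -0.7]
opening: 69.8
grasp_force: 0.0
```

```bash
python3 - <<'E'
from go import *
go((506.5,-226.9,20,-4.73))
im,d=imaging.read_camera("side"); 
u,v=380,270; cv2.imwrite("pics/p2.png",cv2.resize(im[v-36:v+36,u-48:u+48,::-1],(800,600),interpolation=cv2.INTER_CUBIC))
for v in range(250,290,2): print(v,im[v,380],unproj('side',380,v,d[v,380]).round(1))
E
```

```text
t 3.35 tcp [ 506.8 -227.6   46. ] yaw_y -4.7 tilt 0.09 q [-0.56  0.59  1.65  0.    0.9  -0.48] F [ 0.  -0.1 -0.7] M [0.016 0.028 0.037] open 69.8 gf 0.0
shift [0.0007, -0.0004, 0.026] turn [0.08, 0.03, 0.03]
250 [58 59 61] [ 440.3 -219.6  145. ]
252 [45 48 49] [ 437.4 -220.   142. ]
254 [49 50 52] [ 437.8 -220.5  136.1]
256 [55 57 58] [ 448.5 -221.5  120.9]
258 [59 63 64] [ 444.  -221.8  119.1]
260 [54 54 55] [ 438.8 -222.1  118.1]
262 [47 49 50] [ 459.9 -223.6   93. ]
264 [51 51 53] [ 460.1 -224.2   86.8]
266 [46 46 49] [ 455.6 -224.5   85. ]
268 [52 54 54] [ 458.9 -225.2   75.8]
270 [ 81 101  92] [ 525.3 -229.1    6.7]
272 [ 56 107  88] [ 513.  -229.1   11.7]
274 [ 60 106  89] [ 508.2 -229.4    9.7]
276 [ 74 106  91] [ 499.6 -229.6   11.4]
278 [101 135 117] [ 491.9 -229.7   12.3]
280 [112 146 127] [ 488.5 -230.1    9. ]
282 [183 194 180] [ 481.1 -230.3    9.7]
284 [198 202 193] [ 478.9 -230.8    5.3]
286 [ 95 127 119] [ 476.6 -231.3    0.9]
288 [ 62 112 104] [ 473.1 -231.7   -2.3]
```

View pics/p2.png

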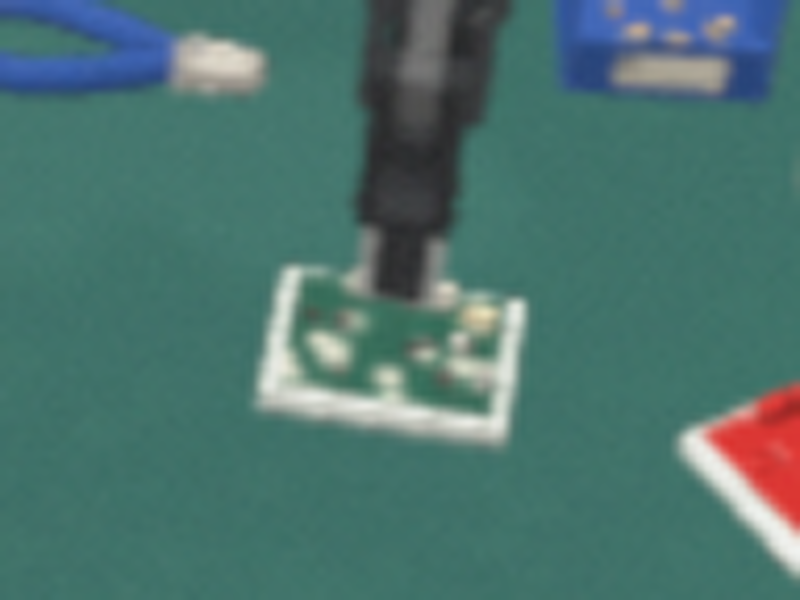

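The near fingertip is at row 269 and stands well above the board. That is higher than the text's numbers suggest, so I'll go lower and look again.

Request:
{"fn": "move_arm", "kwargs": {"series": [[[0.0007, -0.0004, 0.015], [0, 0, 0]], [[0.0007, -0.0004, 0.025], [0, 0, 0]], [[0.0007, -0.0004, 0.025], [0, 0, 0]], [[0.0007, -0.0004, 0.025], [0, 0, 0]]]}}

```text
t: 3.8
tcp_pos: [506.0, -226.9, 20.3]
tool_rot: [2.311, 2.128, 0.0]
wrist_force: [1.5, -1.1, 0.1]
opening: 70.1
grasp_force: 0.0
```

```bash
python3 - <<'E'
from go import *
go((506.5,-226.9,20,-4.73))
im,d=imaging.read_camera("side"); t,dt=imaging.read_camera("top")
u,v=380,275; a=cv2.resize(im[v-30:v+30,u-20:u+20,::-1],(400,600),interpolation=cv2.INTER_CUBIC)
u,v=384,264; b=cv2.resize(t[v-30:v+30,u-20:u+20,::-1],(400,600),interpolation=cv2.INTER_CUBIC)
cv2.imwrite("pics/p3.png",np.hstack([a,b]))
for v in range(264,290,2): print(v,im[v,380],unproj('side',380,v,d[v,380]).round(1))
E
```

```text
t 3.8 tcp [ 506.  -226.9   20.3] yaw_y -4.73 tilt 0.01 q [-0.56  0.63  1.67  0.    0.84 -0.48] F [ 1.5 -1.1  0.1] M [ 0.048 -0.027 -0.018] open 70.1 gf 0.0
shift [0.0001, 0.0005, 0.0003] turn [0.01, -0.0, -0.0]
264 [53 53 57] [ 454.  -223.9   92.5]
266 [60 61 63] [ 443.9 -223.9   95.9]
268 [62 63 65] [ 439.2 -224.2   94.3]
270 [43 44 44] [ 440.5 -224.8   87.1]
272 [47 48 50] [ 454.9 -226.1   67.4]
274 [54 55 55] [ 457.5 -226.8   58.6]
276 [56 56 58] [ 456.5 -227.3   53.4]
278 [ 97 104  98] [ 464.1 -228.2   39.6]
280 [110 144 125] [ 487.  -230.1   10.5]
282 [183 194 181] [ 483.  -230.4    7.8]
284 [200 202 193] [ 477.3 -230.7    6.8]
286 [ 96 129 121] [ 4.771e+02 -2.313e+02  4.000e-01]
288 [ 63 113 105] [ 468.7 -231.4    2.3]
```

View pics/p3.png

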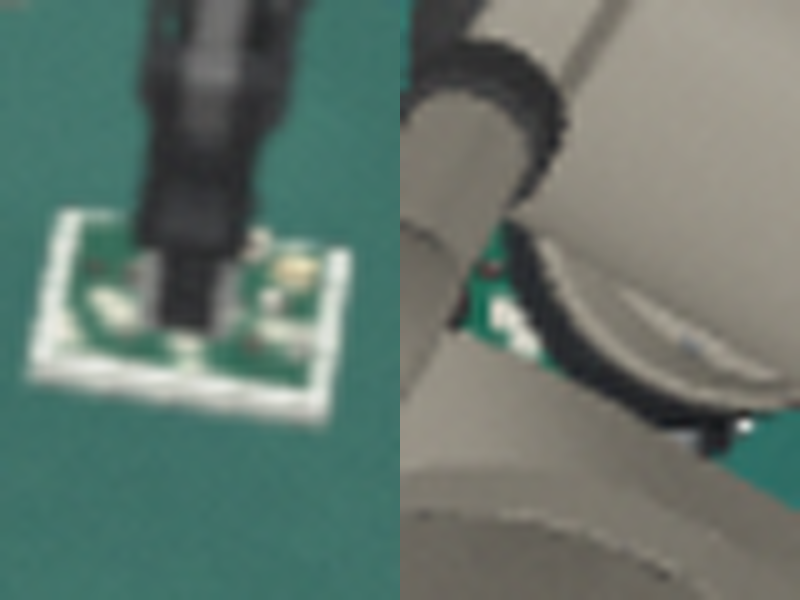

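The side crop shows the fingertip ending at crop row 330 (v≈278). The plate's near edge is still visible below it, so the tips are about 30–35 mm above the bench even though TCP z is 20. I'll keep descending in small steps and watch the force.

Request:
{"fn": "move_arm", "kwargs": {"series": [[[0, 0.0005, 0.003], [0, 0, 0]], [[0, 0.0005, 0.006], [0, 0, 0]], [[0, 0.0005, 0.009], [0, 0, 0]], [[0, 0.0005, 0.01], [0, 0, 0]], [[0, 0.0005, 0.01], [0, 0, 0]]]}}

```text
t: 4.4
tcp_pos: [506.2, -226.8, 9.7]
tool_rot: [-2.311, -2.127, 0.0]
wrist_force: [0.2, 0.3, -0.1]
opening: 70.4
grasp_force: 0.0
```

```bash
python3 - <<'E'
from go import *
go((506.5,-226.9,0,-4.73))
im,d=imaging.read_camera("side")
for v in range(270,292,1): print(v,im[v,380],unproj('side',380,v,d[v,380]).round(1))
E
```

```text
t 4.4 tcp [ 506.2 -226.8    9.7] yaw_y -4.73 tilt 0.04 q [-0.56  0.65  1.68  0.    0.82 -0.48] F [ 0.2  0.3 -0.1] M [-0.013  0.029  0.051] open 70.4 gf 0.0
shift [-0.0, 0.0004, 0.0097] turn [-0.03, -0.02, -0.0]
270 [62 65 67] [ 442.3 -224.9   85.4]
271 [66 66 68] [ 439.1 -225.    85.5]
272 [58 59 59] [ 440.1 -225.3   81.5]
273 [50 51 53] [ 438.6 -225.5   79.9]
274 [48 50 50] [ 456.  -226.7   60. ]
275 [53 53 53] [ 456.9 -227.    56.1]
276 [56 58 58] [ 455.8 -227.2   54. ]
277 [63 64 65] [ 458.3 -227.6   48.4]
278 [65 68 68] [ 457.  -227.9   46.6]
279 [69 68 68] [ 455.8 -228.1   44.6]
280 [75 74 74] [ 458.4 -228.5   38.8]
281 [103 104 101] [ 460.7 -228.9   33.3]
282 [174 179 170] [ 483.1 -230.4    7.7]
283 [222 224 218] [ 478.5 -230.5    9. ]
284 [200 203 194] [ 479.2 -230.8    4.9]
285 [151 162 154] [ 481.6 -231.3   -0.8]
286 [ 94 127 119] [ 475.9 -231.2    1.6]
287 [ 66 114 106] [ 473.7 -231.4    0.5]
288 [ 64 113 107] [ 472.  -231.6   -1.2]
289 [ 64 113 106] [ 467.7 -231.7   -0. ]
290 [ 64 115 105] [ 4.648e+02 -2.318e+02 -4.000e-01]
291 [ 61 113 104] [ 4.612e+02 -2.319e+02 -1.000e-01]
```

Request:
{"fn": "move_arm", "kwargs": {"series": [[[0, 0.0005, 0.003], [0, 0, 0]], [[0, 0.0005, 0.006], [0, 0, 0]], [[0, 0.0005, 0.009], [0, 0, 0]], [[0, 0.0005, 0.012], [0, 0, 0]], [[0, 0.0005, 0.012], [0, 0, 0]]]}}

```text
t: 4.95
tcp_pos: [506.5, -226.7, -2.5]
tool_rot: [-2.31, -2.127, 0.0]
wrist_force: [0.3, 0.8, 0.4]
opening: 69.8
grasp_force: 0.0
```

```bash
python3 - <<'E'
from go import *
go((506.5,-226.9,0,-4.73))
im,d=imaging.read_camera("side"); np.savez("s.npz",im=im,d=d)
for v in range(278,294,1): print(v,im[v,380],unproj('side',380,v,d[v,380]).round(1))
E
```

```text
t 4.95 tcp [ 506.5 -226.7   -2.5] yaw_y -4.73 tilt 0.06 q [-0.56  0.67  1.68  0.    0.79 -0.48] F [0.3 0.8 0.4] M [ 0.04  -0.056  0.025] open 69.8 gf 0.0
shift [-0.0002, 0.0, -0.0025] turn [-0.05, -0.03, -0.0]
278 [57 58 60] [ 456.7 -227.8   46.9]
279 [66 66 66] [ 458.7 -228.2   41.7]
280 [76 78 77] [ 457.7 -228.5   39.6]
281 [92 93 91] [ 457.4 -228.7   36.6]
282 [93 93 92] [ 455.1 -228.9   35.7]
283 [104 104 103] [ 458.5 -229.4   29. ]
284 [107 109 106] [ 457.4 -229.6   26.9]
285 [111 122 119] [ 466.9 -230.4   14.1]
286 [ 82 117 111] [ 474.7 -231.2    2.8]
287 [ 66 114 107] [ 476.2 -231.6   -2. ]
288 [ 65 114 106] [ 469.7 -231.5    1.2]
289 [ 64 114 107] [ 465.1 -231.5    2.6]
290 [ 65 115 106] [ 462.5 -231.7    1.9]
291 [ 63 113 104] [ 460.3 -231.8    0.9]
292 [ 64 114 104] [ 457.3 -231.9    0.7]
293 [ 63 114 104] [ 453.5 -232.     1.3]
```

Request:
{"fn": "move_arm", "kwargs": {"series": [[[0, 0, 0.003], [0, 0, 0]], [[0, 0, 0.006], [0, 0, 0]], [[0, 0, 0.009], [0, 0, 0]], [[0, 0, 0.01], [0, 0, 0]], [[0, 0, 0.01], [0, 0, 0]]]}}

```text
t: 5.5
tcp_pos: [506.7, -226.9, -12.2]
tool_rot: [-2.311, -2.128, 0.0]
wrist_force: [-0.3, 0.0, 0.4]
opening: 69.7
grasp_force: 0.0
```

```bash
python3 - <<'E'
from go import *
go((506.5,-226.9,0,-4.73))
im,d=imaging.read_camera("side"); np.savez("s.npz",im=im,d=d)
for v in range(280,294,1): print(v,im[v,380],unproj('side',380,v,d[v,380]).round(1))
cv2.imwrite("pics/p4.png",cv2.resize(im[252:300,348:412,::-1],(800,600),interpolation=cv2.INTER_CUBIC))
E
```

```text
t 5.5 tcp [ 506.7 -226.9  -12.2] yaw_y -4.73 tilt 0.03 q [-0.56  0.68  1.69  0.    0.77 -0.48] F [-0.3  0.   0.4] M [-0.014  0.058  0.04 ] open 69.7 gf 0.0
shift [-0.0, -0.0002, -0.0122] turn [-0.02, -0.02, -0.0]
280 [52 52 53] [ 439.3 -227.5   57.7]
281 [66 67 67] [ 457.7 -228.8   36.3]
282 [88 88 87] [ 455.3 -228.9   35.5]
283 [100 101 100] [ 456.5 -229.3   31.1]
284 [106 107 104] [ 457.  -229.6   27.3]
285 [111 112 109] [ 455.6 -229.8   25.5]
286 [109 111 107] [ 455.7 -230.1   22.1]
287 [111 115 113] [ 459.5 -230.6   15. ]
288 [103 124 120] [ 463.5 -231.1    7.6]
289 [ 78 117 111] [ 468.7 -231.7   -1.1]
290 [ 66 116 107] [ 461.7 -231.6    2.8]
291 [ 63 114 105] [ 458.8 -231.7    2.5]
292 [ 64 114 105] [ 457.2 -231.9    0.8]
293 [ 65 115 106] [ 454.7 -232.1    0. ]
```

View pics/p4.png

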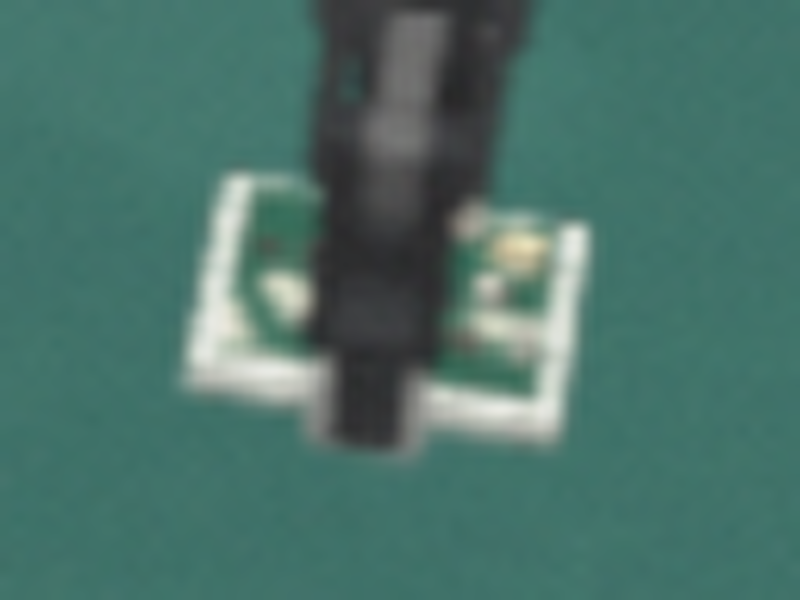

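The tip is now at crop row ~450 (v≈288), about 10 mm above the bench and just outside the plate edge. I'll pre-close to 60 mm and lower a little further.

Request:
{"fn": "move_arm", "kwargs": {"series": [[[0, 0, 0], [0, 0, 0]], [[0, 0, 0], [0, 0, 0]], [[0, 0, 0], [0, 0, 0]], [[0, 0, 0.001], [0, 0, 0]], [[0, 0, 0.002], [0, 0, 0]], [[0, 0, 0.003], [0, 0, 0]], [[0, 0, 0.003], [0, 0, 0]]], "claw": 0.06}}

```text
t: 6.25
tcp_pos: [506.7, -226.9, -15.2]
tool_rot: [-2.311, -2.127, -0.0]
wrist_force: [-0.3, -0.0, -0.6]
opening: 60.0
grasp_force: 0.0
```

```bash
python3 - <<'E'
from go import *
go()
im,d=imaging.read_camera("side")
for v in range(282,294,1): print(v,im[v,378:382].mean(0).round(),unproj('side',380,v,d[v,380]).round(1))
E
```

```text
t 6.25 tcp [ 506.7 -226.9  -15.2] yaw_y -4.74 tilt 0.02 q [-0.56  0.69  1.69  0.    0.77 -0.48] F [-0.3 -0.  -0.6] M [-0.057 -0.005  0.023] open 60.0 gf 0.0
282 [72. 74. 73.] [ 461.2 -229.2   29.6]
283 [81. 82. 82.] [ 465.  -229.7   22.6]
284 [86. 86. 86.] [ 460.6 -229.8   23.7]
285 [88. 90. 88.] [ 461.3 -230.1   19.7]
286 [86. 89. 88.] [ 464.4 -230.6   13.3]
287 [86. 92. 90.] [ 460.7 -230.7   13.8]
288 [ 96. 116. 111.] [ 468.3 -231.4    2.7]
289 [ 76. 116. 109.] [ 468.5 -231.7   -0.9]
290 [ 66. 115. 107.] [ 462.9 -231.7    1.5]
291 [ 63. 114. 104.] [ 459.3 -231.8    2. ]
292 [ 64. 115. 106.] [ 4.578e+02 -2.320e+02  1.000e-01]
293 [ 65. 114. 106.] [ 453.6 -232.     1.2]
```

Request:
{"fn": "move_arm", "kwargs": {"series": [[[0, 0, 0.001], [0, 0, 0]], [[0, 0, 0.002], [0, 0, 0]], [[0, 0, 0.003], [0, 0, 0]], [[0, 0, 0.003], [0, 0, 0]]]}}

```text
t: 6.7
tcp_pos: [507.0, -227.0, -15.6]
tool_rot: [2.31, 2.127, 0.0]
wrist_force: [-5.8, 3.0, 22.1]
opening: 60.2
grasp_force: 10.8
```

Request:
{"fn": "move_arm", "kwargs": {"series": [[[0, 0, 0.0005], [0, 0, 0]], [[0, 0, 0.001], [0, 0, 0]], [[0, 0, 0.001], [0, 0, 0]]]}}

```text
t: 7.0
tcp_pos: [507.0, -227.0, -15.7]
tool_rot: [2.31, 2.127, 0.0]
wrist_force: [-8.0, 4.3, 30.2]
opening: 60.3
grasp_force: 15.1
```

Request:
{"fn": "move_arm", "kwargs": {"series": [[[0, 0, -0.0065], [0, 0, 0]], [[0, 0, -0.0065], [0, 0, 0]], [[0, 0, -0.0065], [0, 0, 0]]]}}

```text
t: 7.3
tcp_pos: [506.9, -227.0, -12.6]
tool_rot: [2.311, 2.128, 0.0]
wrist_force: [0.3, -0.0, 0.3]
opening: 59.8
grasp_force: 0.0
```

Request:
{"fn": "move_arm", "kwargs": {"series": [[[0, 0, 0], [0, 0, 0]], [[0, 0, 0], [0, 0, 0]], [[0, 0, 0], [0, 0, 0]], [[0, 0, 0], [0, 0, 0]], [[0, 0, 0], [0, 0, 0]]], "claw": 0.05, "grip_force": 25}}

```text
t: 7.8
tcp_pos: [506.7, -226.9, -12.7]
tool_rot: [-2.311, -2.128, 0.0]
wrist_force: [-1.2, 1.0, 2.5]
opening: 53.1
grasp_force: 26.0
```

Request:
{"fn": "move_arm", "kwargs": {"series": [[[0, 0, -0.003], [0, 0, 0]], [[0, 0, -0.008], [0, 0, 0]], [[0, 0, -0.02], [0, 0, 0]], [[0, 0, -0.04], [0, 0, 0]], [[0, 0, -0.07], [0, 0, 0]], [[0, 0, -0.07], [0, 0, 0]], [[0, 0, -0.07], [0, 0, 0]]]}}

```text
t: 8.5
tcp_pos: [507.2, -227.2, 58.6]
tool_rot: [2.31, 2.127, 0.001]
wrist_force: [0.1, -0.3, -1.4]
opening: 53.1
grasp_force: 26.7
```

```bash
python3 - <<'E'
from go import *
a=np.radians(76.4); p=np.array([511.5,22.7])+2.75*np.array([np.cos(a),np.sin(a)]); print(p)
go((p[0],p[1],57,-13.6))
im,d=imaging.read_camera("side")
cv2.imwrite("pics/p5.png",cv2.resize(im[210:300,320:440,::-1],(800,600),interpolation=cv2.INTER_CUBIC))
E
```

```text
[512.14664081  25.37289275]
t 8.5 tcp [ 507.2 -227.2   58.6] yaw_y -4.73 tilt 0.12 q [-0.56  0.57  1.64  0.    0.92 -0.48] F [ 0.1 -0.3 -1.4] M [0.009 0.004 0.094] open 53.1 gf 26.7
shift [0.2521, -0.0159, 0.0014] turn [0.11, 0.04, 8.87]
```

View pics/p5.png

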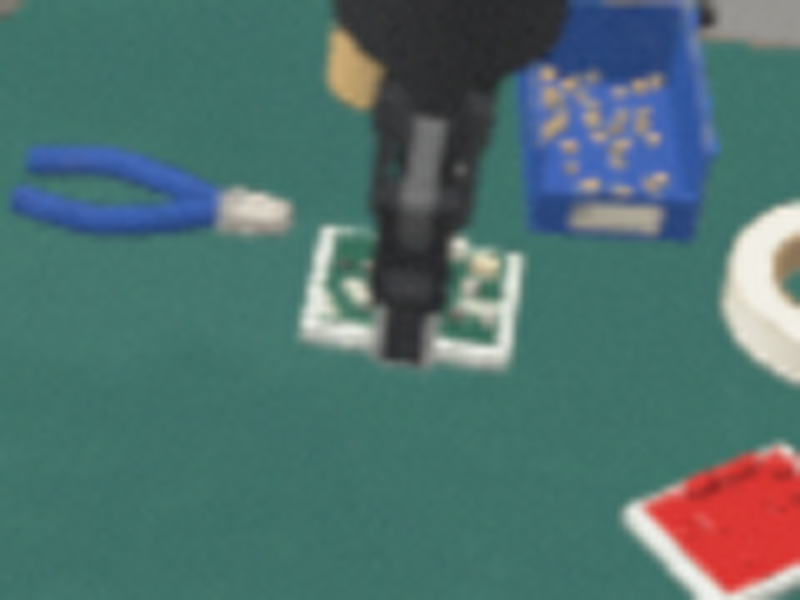

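The module is held level with the fingers at mid-length. Next I'll carry it over the fixture.

Request:
{"fn": "move_arm", "kwargs": {"series": [[[0.03, -0.002, 0], [0, 0, 1]], [[0.07, -0.0045, 0], [0, 0, 2.5]], [[0.115, -0.0073, 0], [0, 0, 4]], [[0.16, -0.01, 0], [0, 0, 5.6]], [[0.2, -0.0127, 0], [0, 0, 7]], [[0.235, -0.0149, 0], [0, 0, 8.2]], [[0.252, -0.016, 0.005], [0, 0, 8.87]], [[0.252, -0.016, 0.012], [0, 0, 8.87]], [[0.252, -0.016, 0.016], [0, 0, 8.87]], [[0.252, -0.016, 0.016], [0, 0, 8.87]]]}}

```text
t: 9.55
tcp_pos: [510.9, 24.6, 40.3]
tool_rot: [-2.468, -1.941, 0.003]
wrist_force: [-0.1, -0.4, -1.5]
opening: 53.2
grasp_force: 26.7
```

```bash
python3 - <<'E'
from go import *
go((512.1,25.4,8,-13.6))
im,d=imaging.read_camera("side"); np.savez("s.npz",im=im,d=d)
t,dt=imaging.read_camera("top"); np.savez("t.npz",im=t,d=dt)
a=cv2.resize(im[210:300,215:335,::-1],(600,450),interpolation=cv2.INTER_CUBIC)
b=cv2.resize(t[215:315,200:333,::-1],(200,150))
c=np.zeros((600,800,3),np.uint8); c[:450,:600]=a; c[450:,600:]=b; cv2.imwrite("pics/p6.png",c)
E
```

```text
t 9.55 tcp [510.9  24.6  40.3] yaw_y -13.65 tilt 0.14 q [-0.1   0.54  1.78 -0.    0.82  0.14] F [-0.1 -0.4 -1.5] M [-0.002 -0.037  0.005] open 53.2 gf 26.7
shift [0.0011, 0.0011, 0.0323] turn [-0.14, 0.03, -0.05]
```

View pics/p6.png

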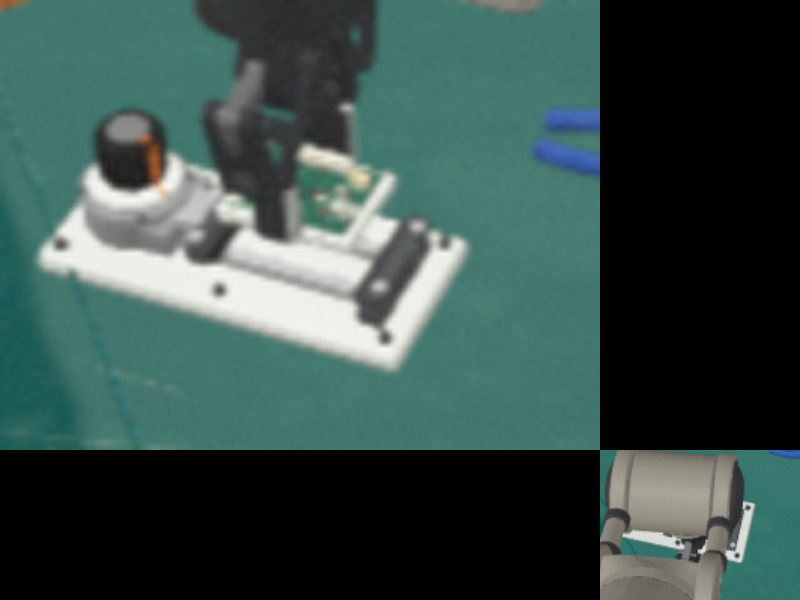

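The side view shows the module level above the rails. Its -y edge runs between crop corners (397,178) and (350,245). I'll check its place in the fixture frame.

```bash
python3 - <<'E'
from go import *
a=np.radians(76.4); yf=np.array([np.cos(a),np.sin(a)]); xf=np.array([np.sin(a),-np.cos(a)]); o=np.array([511.5,22.7])
for u,v in((397,178),(350,245)):
    for z in (56,61,66):
        P=onz('side',215+u/5,210+v/5,z)[:2]-o; print(z,'x',(P@xf).round(1),'y',(P@yf).round(1))
for n,u,v,z in(("jaw far top",428,222,33),("jaw near",380,318,25)):
    P=onz('side',215+u/5,210+v/5,z)[:2]-o; print(n,'x',(P@xf).round(1),'y',(P@yf).round(1))
E
```

```text
56 x 27.1 y -34.2
61 x 21.9 y -36.7
66 x 16.7 y -39.2
56 x -25.3 y -33.2
61 x -30.1 y -35.7
66 x -35.0 y -38.2
jaw far top x 26.5 y -50.3
jaw near x -36.3 y -52.4
```

Request:
{"fn": "move_arm", "kwargs": {"series": [[[0.0016, 0.001, 0], [-0.1, 0, 0]], [[0.0016, 0.001, 0.006], [-0.1, 0, 0]], [[0.0016, 0.001, 0.013], [-0.1, 0, 0]], [[0.0016, 0.001, 0.02], [-0.1, 0, 0]], [[0.0016, 0.001, 0.025], [-0.1, 0, 0]], [[0.0016, 0.001, 0.027], [-0.1, 0, 0]], [[0.0016, 0.001, 0.027], [-0.1, 0, 0]]]}}

```text
t: 10.35
tcp_pos: [512.8, 26.9, 14.1]
tool_rot: [2.468, 1.942, 0.001]
wrist_force: [0.8, -0.4, -1.5]
opening: 52.8
grasp_force: 26.7
```

```bash
python3 -c "
from go import *
go((512.2,25.9,8,-13.6))"
```

```text
t 10.35 tcp [512.8  26.9  14.1] yaw_y -13.6 tilt 0.06 q [-0.1   0.58  1.8  -0.    0.76  0.14] F [ 0.8 -0.4 -1.5] M [-0.004  0.007  0.026] open 52.8 gf 26.7
shift [-0.0011, -0.0004, 0.0061] turn [0.06, 0.0, -0.0]
```

Request:
{"fn": "move_arm", "kwargs": {"series": [[[-0.001, -0.0004, 0.001], [0, 0, 0]], [[-0.001, -0.0004, 0.002], [0, 0, 0]], [[-0.001, -0.0004, 0.003], [0, 0, 0]], [[-0.001, -0.0004, 0.003], [0, 0, 0]]]}}

```text
t: 10.75
tcp_pos: [512.4, 26.0, 11.5]
tool_rot: [2.468, 1.942, 0.002]
wrist_force: [-0.8, 0.5, -1.5]
opening: 53.0
grasp_force: 26.7
```

Request:
{"fn": "move_arm", "kwargs": {"series": [[[0, 0, 0.001], [0, 0, 0]], [[0, 0, 0.002], [0, 0, 0]], [[0, 0, 0.002], [0, 0, 0]]]}}

```text
t: 11.05
tcp_pos: [512.3, 26.0, 9.4]
tool_rot: [2.468, 1.942, 0.002]
wrist_force: [-0.7, -1.2, -1.1]
opening: 52.9
grasp_force: 26.7
```

Request:
{"fn": "move_arm", "kwargs": {"series": [[[0, 0, 0.0005], [0, 0, 0]], [[0, 0, 0.001], [0, 0, 0]], [[0, 0, 0.001], [0, 0, 0]]]}}

```text
t: 11.35
tcp_pos: [512.4, 26.0, 8.5]
tool_rot: [2.468, 1.942, 0.002]
wrist_force: [-0.2, -0.6, -1.7]
opening: 53.1
grasp_force: 26.7
```

Request:
{"fn": "move_arm", "kwargs": {"series": [[[0, 0, 0.0005], [0, 0, 0]], [[0, 0, 0.001], [0, 0, 0]], [[0, 0, 0.001], [0, 0, 0]]]}}

```text
t: 11.65
tcp_pos: [512.4, 26.0, 7.5]
tool_rot: [2.468, 1.942, 0.002]
wrist_force: [0.7, 0.7, -1.2]
opening: 53.4
grasp_force: 26.7
```

Request:
{"fn": "move_arm", "kwargs": {"series": [[[0, 0, 0.0005], [0, 0, 0]], [[0, 0, 0.001], [0, 0, 0]], [[0, 0, 0.001], [0, 0, 0]]]}}

```text
t: 11.95
tcp_pos: [512.4, 25.9, 7.3]
tool_rot: [2.468, 1.942, 0.002]
wrist_force: [-1.5, 0.4, 7.1]
opening: 52.8
grasp_force: 27.5
```

Request:
{"fn": "move_arm", "kwargs": {"series": [[[0, 0, -0.0005], [0, 0, 0]], [[0, 0, -0.0005], [0, 0, 0]], [[0, 0, -0.0005], [0, 0, 0]], [[0, 0, -0.0005], [0, 0, 0]], [[0, 0, -0.0005], [0, 0, 0]]], "claw": 0.066}}

```text
t: 12.45
tcp_pos: [512.4, 25.9, 6.9]
tool_rot: [2.468, 1.942, 0.002]
wrist_force: [0.2, 0.5, 0.1]
opening: 66.1
grasp_force: 0.0
```

Request:
{"fn": "move_arm", "kwargs": {"series": [[[0, 0, -0.01], [0, 0, 0]], [[0, 0, -0.03], [0, 0, 0]], [[0, 0, -0.06], [0, 0, 0]], [[0, 0, -0.1], [0, 0, 0]], [[0, 0, -0.15], [0, 0, 0]], [[0, 0, -0.15], [0, 0, 0]], [[0, 0, -0.15], [0, 0, 0]]]}}

```text
t: 13.15
tcp_pos: [512.8, 25.9, 158.8]
tool_rot: [2.466, 1.94, 0.006]
wrist_force: [-0.7, 0.1, -0.2]
opening: 66.2
grasp_force: 0.0
```

```bash
python3 - <<'E'
from go import *
go((534.6,117.8,120,72))
im,d=imaging.read_camera("side"); np.savez("s.npz",im=im,d=d)
cv2.imwrite("pics/p7.png",cv2.resize(im[210:300,215:335,::-1],(800,600),interpolation=cv2.INTER_CUBIC))
E
```

```text
t 13.15 tcp [512.8  25.9 158.8] yaw_y -13.6 tilt 0.31 q [-0.1   0.38  1.65 -0.    1.1   0.14] F [-0.7  0.1 -0.2] M [-0.012  0.032  0.038] open 66.2 gf 0.0
shift [0.0944, -0.0006, 0.0389] turn [0.28, 0.2, -85.6]
```

View pics/p7.png

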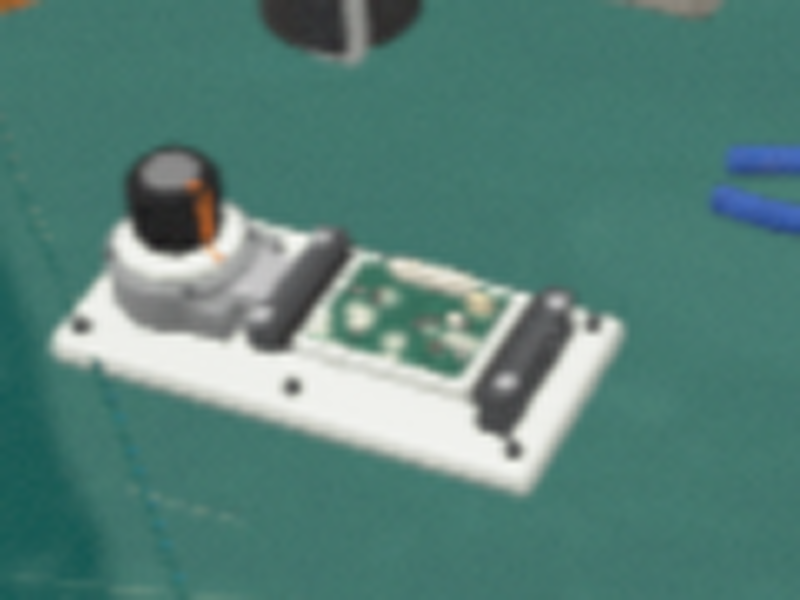

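The module lies square on the rails between the jaws. Next is the knob: I'll wind the wrist back first, so that one grasp can cover the whole turn.

Request:
{"fn": "move_arm", "kwargs": {"series": [[[0.03, 0, 0], [0.28, 0.2, -8]], [[0.06, 0, 0.01], [0.28, 0.2, -16.5]], [[0.094, 0, 0.02], [0.28, 0.2, -25]], [[0.094, 0, 0.03], [0.28, 0.2, -33.5]], [[0.094, 0, 0.039], [0.28, 0.2, -42]], [[0.094, 0, 0.039], [0.28, 0.2, -50.5]], [[0.094, 0, 0.039], [0.28, 0.2, -59]], [[0.094, 0, 0.039], [0.28, 0.2, -67.5]], [[0.094, 0, 0.039], [0.28, 0.2, -76]], [[0.094, 0, 0.039], [0.28, 0.2, -84]]], "claw": 0.052, "grip_force": 40}}

```text
t: 14.2
tcp_pos: [533.1, 117.3, 116.2]
tool_rot: [-0.524, -3.09, 0.002]
wrist_force: [-0.3, 0.1, -0.7]
opening: 51.9
grasp_force: 0.0
```

Request:
{"fn": "move_arm", "kwargs": {"series": [[[0, 0, 0], [0, 0, -8.5]], [[0, 0, 0], [0, 0, -17]], [[0, 0, 0], [0, 0, -25.5]], [[0, 0, 0], [0, 0, -34]], [[0, 0, 0], [0, 0, -42.5]], [[0, 0, 0], [0, 0, -51]], [[0, 0, 0], [0, 0, -59.5]], [[0, 0, 0], [0, 0, -66]], [[0, 0, 0], [0, 0, -66]], [[0, 0, 0], [0, 0, -66]]]}}

```text
t: 15.2
tcp_pos: [533.6, 117.3, 116.9]
tool_rot: [1.231, -2.884, -0.004]
wrist_force: [-0.4, 0.0, -0.3]
opening: 51.9
grasp_force: 0.0
```

```bash
python3 - <<'E'
from go import *
go((534.5,118.0,60,136.4),(534.5,118.0,36,136.4))
E
```

```text
t 15.2 tcp [533.6 117.3 116.9] yaw_y 136.22 tilt 0.35 q [ 0.08  0.49  1.61  0.    1.06 -2.3 ] F [-0.4  0.  -0.3] M [ 0.014  0.01  -0.082] open 51.9 gf 0.0
shift [-0.0014, -0.0004, 0.0569] turn [0.26, -0.23, -0.18]
shift [-0.0015, -0.0005, 0.0809] turn [0.26, -0.23, -0.18]
```

Request:
{"fn": "move_arm", "kwargs": {"series": [[[-0.0014, -0.0005, 0.02], [0.26, -0.23, 0]], [[-0.0014, -0.0005, 0.04], [0.26, -0.23, 0]], [[-0.0014, -0.0005, 0.056], [0.26, -0.23, 0]], [[-0.0014, -0.0005, 0.064], [0.26, -0.23, 0]], [[-0.0014, -0.0005, 0.07], [0.26, -0.23, 0]], [[-0.0014, -0.0005, 0.07], [0.26, -0.23, 0]]]}}

```text
t: 15.8
tcp_pos: [535.1, 118.0, 47.5]
tool_rot: [-1.236, 2.887, -0.001]
wrist_force: [-0.0, -0.5, 0.3]
opening: 52.0
grasp_force: 0.0
```

Request:
{"fn": "move_arm", "kwargs": {"series": [[[0, 0, 0.004], [0, 0, 0]], [[0, 0, 0.008], [0, 0, 0]], [[0, 0, 0.011], [0, 0, 0]], [[0, 0, 0.011], [0, 0, 0]], [[0, 0, 0.011], [0, 0, 0]]]}}

```text
t: 16.3
tcp_pos: [535.5, 118.0, 37.1]
tool_rot: [-1.237, 2.886, -0.001]
wrist_force: [0.2, -0.7, 1.0]
opening: 52.4
grasp_force: 0.0
```

```bash
python3 - <<'E'
from go import *
go((534.5,118.0,36,136.4))
E
```

```text
t 16.3 tcp [535.5 118.   37.1] yaw_y 136.39 tilt 0.14 q [ 0.08  0.59  1.68 -0.    0.86 -2.3 ] F [ 0.2 -0.7  1. ] M [-0.034  0.057  0.007] open 52.4 gf 0.0
shift [0.0007, 0.0007, 0.0011] turn [-0.1, 0.1, -0.01]
```

Request:
{"fn": "move_arm", "kwargs": {"series": [[[0.0007, 0.0007, 0], [-0.1, 0.1, 0]], [[0.0007, 0.0007, 0], [-0.1, 0.1, 0]], [[0.0007, 0.0007, 0], [-0.1, 0.1, 0]], [[0.0007, 0.0007, 0], [-0.1, 0.1, 0]], [[0.0007, 0.0007, 0], [-0.1, 0.1, 0]], [[0.0007, 0.0007, 0], [-0.1, 0.1, 0]]], "claw": 0.03}}

```text
t: 16.9
tcp_pos: [534.5, 118.0, 37.4]
tool_rot: [-1.238, 2.887, -0.0]
wrist_force: [-1.5, -0.3, 4.7]
opening: 35.0
grasp_force: 39.7
```

```bash
python3 -c "
from go import *
go()"
```

```text
t 16.9 tcp [534.5 118.   37.4] yaw_y 136.4 tilt 0.02 q [ 0.08  0.59  1.68  0.    0.87 -2.3 ] F [-1.5 -0.3  4.7] M [-0.023  0.234 -0.031] open 35.0 gf 39.7
```

Request:
{"fn": "move_arm", "kwargs": {"series": [[[0, 0, 0], [0, 0, 3]], [[0, 0, 0], [0, 0, 8]], [[0, 0, 0], [0, 0, 14]], [[0, 0, 0], [0, 0, 20]], [[0, 0, 0], [0, 0, 26]], [[0, 0, 0], [0, 0, 32]], [[0, 0, 0], [0, 0, 37]], [[0, 0, 0], [0, 0, 40]], [[0, 0, 0], [0, 0, 40]]]}}

```text
t: 17.8
tcp_pos: [534.1, 118.7, 37.3]
tool_rot: [0.173, -3.136, -0.002]
wrist_force: [-3.1, 3.9, 5.8]
opening: 34.8
grasp_force: 39.8
```

```bash
python3 -c "
from go import *
go((534.5,118,37.4,96.4))"
```

```text
t 17.8 tcp [534.1 118.7  37.3] yaw_y 96.32 tilt 0.06 q [ 0.08  0.59  1.68  0.    0.87 -1.6 ] F [-3.1  3.9  5.8] M [0.546 0.469 0.177] open 34.8 gf 39.8
shift [-0.0003, -0.0008, -0.0001] turn [0.06, -0.02, -0.08]
```

```bash
cat > tq.py <<'E'
from go import *
A=[];E=[]
for i in range(7):
    s=env.observe(); A.append(s["wrist_torque"]); E.append(s["effort"][5]); imaging.read_camera("side")
A=np.array(A); print("Mz mean",A[:,2].mean().round(4),"sd",A[:,2].std().round(3),"effort6",np.mean(E).round(4)); go()
E
python3 tq.py
```

```text
Mz mean 0.151 sd 0.036 effort6 0.2379
t 18.15 tcp [534.1 118.8  37.4] yaw_y 96.42 tilt 0.06 q [ 0.08  0.59  1.68  0.    0.87 -1.61] F [-2.7  2.5  6.8] M [0.487 0.436 0.069] open 34.6 gf 39.8
```

Request:
{"fn": "move_arm", "kwargs": {"series": [[[0, 0, 0], [0, 0, 3]], [[0, 0, 0], [0, 0, 8]], [[0, 0, 0], [0, 0, 14]], [[0, 0, 0], [0, 0, 20]], [[0, 0, 0], [0, 0, 26]], [[0, 0, 0], [0, 0, 32]], [[0, 0, 0], [0, 0, 37]], [[0, 0, 0], [0, 0, 40]], [[0, 0, 0], [0, 0, 40]]]}}

```text
t: 19.05
tcp_pos: [534.4, 119.5, 37.4]
tool_rot: [-0.91, -3.007, -0.003]
wrist_force: [-1.6, 7.0, 5.0]
opening: 35.1
grasp_force: 39.8
```

```bash
python3 tq.py
```

```text
Mz mean 0.2095 sd 0.033 effort6 0.2925
t 19.4 tcp [534.4 119.5  37.4] yaw_y 56.41 tilt 0.12 q [ 0.08  0.59  1.68  0.    0.87 -0.91] F [-2.2  7.   4.8] M [1.15  0.343 0.214] open 34.7 gf 39.8
```

Request:
{"fn": "move_arm", "kwargs": {"series": [[[0, 0, 0], [0, 0, 3]], [[0, 0, 0], [0, 0, 6]], [[0, 0, 0], [0, 0, 8]], [[0, 0, 0], [0, 0, 8]]]}}

```text
t: 19.8
tcp_pos: [534.5, 119.7, 37.4]
tool_rot: [-1.117, -2.936, -0.004]
wrist_force: [-1.6, 7.8, 5.3]
opening: 35.1
grasp_force: 39.8
```

```bash
python3 tq.py
```

```text
Mz mean 0.2113 sd 0.02 effort6 0.2814
t 20.15 tcp [534.5 119.7  37.4] yaw_y 48.42 tilt 0.13 q [ 0.08  0.59  1.68  0.    0.87 -0.77] F [-0.2  7.3  4.4] M [1.232 0.241 0.182] open 34.4 gf 39.8
```

Request:
{"fn": "move_arm", "kwargs": {"series": [[[0, 0, 0], [0, 0, 3]], [[0, 0, 0], [0, 0, 6]], [[0, 0, 0], [0, 0, 8]], [[0, 0, 0], [0, 0, 8]]]}}

```text
t: 20.55
tcp_pos: [534.6, 119.8, 37.4]
tool_rot: [-1.319, -2.851, -0.004]
wrist_force: [-0.9, 8.5, 4.5]
opening: 35.0
grasp_force: 39.7
```

```bash
python3 tq.py
```

```text
Mz mean 0.2511 sd 0.03 effort6 0.2996
t 20.9 tcp [534.6 119.8  37.4] yaw_y 40.42 tilt 0.15 q [ 0.08  0.59  1.68  0.    0.87 -0.63] F [-1.6  7.5  5.5] M [1.312 0.2   0.241] open 34.5 gf 39.7
```

Request:
{"fn": "move_arm", "kwargs": {"series": [[[0, 0, 0], [0, 0, 3]], [[0, 0, 0], [0, 0, 6]], [[0, 0, 0], [0, 0, 8]], [[0, 0, 0], [0, 0, 8]]]}}

```text
t: 21.3
tcp_pos: [534.8, 119.9, 37.4]
tool_rot: [-1.515, -2.752, -0.005]
wrist_force: [-0.8, 8.3, 4.7]
opening: 35.0
grasp_force: 39.7
```

```bash
python3 tq.py
```

```text
Mz mean -0.0512 sd 0.025 effort6 0.0236
t 21.65 tcp [534.8 119.9  37.4] yaw_y 32.37 tilt 0.17 q [ 0.08  0.59  1.68  0.    0.87 -0.49] F [-0.7  8.2  4.5] M [ 1.412  0.1   -0.072] open 34.5 gf 39.7
```

The torque fell from 0.25 to about zero, which is the first click. I'll let go and retreat.

Request:
{"fn": "move_arm", "kwargs": {"series": [[[0, 0, 0], [0, 0, 0]], [[0, 0, 0], [0, 0, 0]], [[0, 0, 0], [0, 0, 0]], [[0, 0, 0], [0, 0, 0]], [[0, 0, 0], [0, 0, 0]]], "claw": 0.054}}

```text
t: 22.15
tcp_pos: [534.4, 117.8, 36.9]
tool_rot: [-1.514, -2.753, 0.0]
wrist_force: [-0.1, 0.5, -0.1]
opening: 53.7
grasp_force: 0.0
```

Request:
{"fn": "move_arm", "kwargs": {"series": [[[0, 0, -0.01], [0, 0, 0]], [[0, 0, -0.03], [0, 0, 0]], [[0, 0, -0.06], [0, 0, 0]], [[0, 0, -0.1], [0, 0, 0]], [[0, 0, -0.15], [0, 0, 0]], [[0, 0, -0.18], [0, 0, 0]], [[0, 0, -0.18], [0, 0, 0]], [[0, 0, -0.18], [0, 0, 0]]]}}

```text
t: 22.95
tcp_pos: [534.4, 118.0, 217.9]
tool_rot: [1.513, 2.752, 0.001]
wrist_force: [0.6, 0.1, -0.9]
opening: 53.8
grasp_force: 0.0
```

```bash
python3 - <<'E'
from meas import *
from go import go
np.set_printoptions(precision=1,suppress=True)
go()
im,d=imaging.read_camera("side"); hsv=cv2.cvtColor(im,cv2.COLOR_RGB2HSV)
a=np.radians(76.4); yf=np.array([np.cos(a),np.sin(a)]); xf=np.array([np.sin(a),-np.cos(a)]); o=np.array([511.5,22.7])
m=(hsv[...,0]>3)&(hsv[...,0]<20)&(hsv[...,1]>130)&(hsv[...,2]>120)
v,u=np.nonzero(m[215:265,225:265]); P=unproj("side",u+225,v+215,d[v+215,u+225]); k=np.array([534.8,119.5])
for p,uu,vv in sorted(zip(P.tolist(),u+225,v+215),key=lambda t:t[2]):
    q=np.array(p[:2])-k; print(uu,vv,np.array(p),"ang",np.degrees(np.arctan2(q[1],q[0])).round())
for n in("knob_mark","collar_mark"):
    for c in("side",): print(n,[(np.array(r["location"]),round(r["confidence"],2)) for r in models.search_frame(n,c)[:2]])
# module & jaw profile along y at z=28
g=cv2.cvtColor(im,cv2.COLOR_RGB2GRAY); ys=np.arange(-50,60,2.)
for x in(0,24):
    q=proj("side",np.c_[o+xf*x+ys[:,None]*yf,np.full(len(ys),28)]).astype(np.float32)
    print(np.c_[ys,cv2.remap(g,q[:,:1].copy(),q[:,1:].copy(),1).ravel()].astype(int).T.tolist())
E
```

```text
t 22.95 tcp [534.4 118.  217.9] yaw_y 32.4 tilt 0.09 q [ 0.1  0.4  1.5  0.   1.3 -0.5] F [ 0.6  0.1 -0.9] M [ 0.  0. -0.] open 53.8 gf 0.0
235 237 [523.7 129.1  71.2] ang 139.0
234 238 [522.5 131.6  68.7] ang 135.0
234 239 [521.2 131.5  66.6] ang 139.0
knob_mark [(array([244.5, 237.2]), 0.57)]
collar_mark [(array([245.8, 240.9]), 0.78), (array([244.1, 239.3]), 0.66)]
[[-50, -48, -46, -44, -42, -40, -38, -36, -34, -32, -30, -28, -26, -24, -22, -20, -18, -16, -14, -12, -10, -8, -6, -4, -2, 0, 2, 4, 6, 8, 10, 12, 14, 16, 18, 20, 22, 24, 26, 28, 30, 32, 34, 36, 38, 40, 42, 44, 46, 48, 50, 52, 54, 56, 58], [70, 77, 86, 94, 95, 89, 86, 93, 141, 187, 193, 158, 136, 133, 142, 156, 166, 162, 146, 128, 132, 133, 126, 101, 91, 88, 90, 92, 94, 98, 104, 109, 119, 131, 142, 153, 154, 152, 138, 120, 125, 155, 180, 163, 120, 84, 82, 85, 90, 100, 122, 151, 179, 192, 196]]
[[-50, -48, -46, -44, -42, -40, -38, -36, -34, -32, -30, -28, -26, -24, -22, -20, -18, -16, -14, -12, -10, -8, -6, -4, -2, 0, 2, 4, 6, 8, 10, 12, 14, 16, 18, 20, 22, 24, 26, 28, 30, 32, 34, 36, 38, 40, 42, 44, 46, 48, 50, 52, 54, 56, 58], [138, 115, 118, 134, 132, 113, 95, 91, 135, 187, 214, 204, 175, 164, 171, 187, 190, 184, 174, 184, 200, 210, 214, 210, 214, 220, 224, 219, 212, 209, 211, 214, 217, 219, 211, 196, 180, 159, 145, 141, 162, 185, 187, 157, 106, 86, 85, 103, 122, 140, 161, 192, 218, 232, 233]]
```

```bash
python3 - <<'E'
from meas import *
im,d=imaging.read_camera("side"); h=np.load("side0.npz")["im"]
k=np.array([534.6,118.5])
def scan(I,r,z,lo=110,hi=300):
    A=np.arange(lo,hi,4); q=proj("side",np.c_[k[0]+r*np.cos(np.radians(A)),k[1]+r*np.sin(np.radians(A)),np.full(len(A),z)]).astype(np.float32)
    c=cv2.remap(I,q[:,:1].copy(),q[:,1:].copy(),1)[:,0].astype(int); w=c[:,0]-c[:,2]; i=np.argsort(-w)[:5]; return [(int(A[j]),int(w[j])) for j in i]
for n,I in(("start",h),("now",im)):
    print(n,"cap",scan(I,18,60),scan(I,18,50),"collar",scan(I,21,39),scan(I,22.5,39))
E
```

```text
start cap [(230, 99), (234, 97), (238, 94), (226, 81), (242, 71)] [(234, 99), (230, 90), (226, 83), (238, 82), (242, 57)] collar [(234, 53), (238, 52), (230, 36), (242, 33), (226, 17)] [(234, 36), (238, 35), (230, 33), (242, 27), (226, 18)]
now cap [(110, 56), (126, 53), (114, 52), (118, 50), (134, 50)] [(134, 71), (138, 68), (130, 58), (142, 54), (126, 48)] collar [(154, 38), (150, 35), (158, 24), (146, 20), (162, 15)] [(154, 32), (158, 26), (150, 25), (146, 17), (162, 16)]
```

The cap stands about 20–25° clockwise of the collar, which is one click. I'm handing in the job.

```bash
python3 -c "
from workcell import workorder
print(workorder.sign_off())"
```

```text
the job is handed in; nothing more can be done
None
```

The green module sits square on the rails, clamped at the first click of the clutch (torque fell from 0.25 N m to about zero), the knob is let go, and the job is handed in; no verdict was returned.

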